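# Fit the battery cassette and hold the test button of an emergency light

## Task

Slide the battery cassette fully home in the well of the emergency light, so that its flange lies flush on the white face. Then take the slim screwdriver from the tool rack, reach its blade through the small round test hole and hold the recessed test button fully down: finish like that, still gripping the screwdriver upright with the button held down and the cassette in place. Leave the other two tools in the rack and the glass shade where they are.

Things in the scene. Friction and masses are not known exactly. Their poses are not given: they have to be found in the camera images.
- luminaire: White emergency light lying on its back, fixed on the bench, 150 (x) x 280 (y) x 80 mm high, flat face up. Origin: centre of its underside, z up. Its -y part is a clear lens over an LED board; the gear end towards +y has the battery well and, nearer the end, the round test hole; a black cable gland (22 mm diameter, 24 mm long) stands out of the +y end.
- well_mouth (a point): Centre of the battery well's rectangular mouth, in the plane of the light's face (80 mm above the bench), axes as the light's. The well is a straight vertical pocket, 46.5 mm along the light's x by 26.5 mm along its y, 66 mm deep, with solid face around it.
- test_hole (a point): Centre of the round test hole's mouth, in the plane of the light's face (80 mm above the bench), 55 mm from the well's centre along the light's +y, axes as the light's. The hole is straight, vertical, 13 mm in diameter; the grey button (11 mm diameter) lies in it with its top 12 mm below the face.
- test_button (a joint): Travel of the recessed test button in m: 0 at rest, 0.004 fully down (a hard stop). It is sprung: starts to move at 1.5 N, fully down at 4.5 N, springs back when let go.
- cassette: Battery cassette, about 140 g, standing upright, loose on the bench, 92 mm high. Origin: centre of its underside, z up. Black body 44 (x) x 24 (y) mm, 62 mm high, lowest 5 mm tapered to 38 x 18; above it a flange 54 x 34 x 4 mm. Goes upright into the well, its x along the light's x, either way round; home, the flange lies on the face and the underside is 62 mm below the face.
- cassette_grip (a point): Centre of the cassette's grip, 79 mm above its underside, axes as the cassette's. The grip is a black ridge on top of the flange, 40 mm (x) x 16 mm (y), 26 mm high (from 66 to 92 mm above the underside), to be taken from above across its 16 mm.
- screwdriver: Slim screwdriver, about 70 g, hanging upright in the rack, 170 mm long. Origin: the end of its blade, z up along it. Round steel blade, 5 mm diameter, 80 mm long, rounded end; black collar 26 mm diameter (80 to 88 mm from the blade's end) resting on the rack; round black handle, 20 mm diameter from 98 to 165 mm. Thinnest handle of the three tools; hangs in any of the three holes.
- screwdriver_tip (a point): The end of the screwdriver's blade (same point as the screwdriver's origin).
- rack: Aluminium tool rack, fixed on the bench, 180 (its x) x 70 (its y) x 90 mm high, open at front and back. Origin: centre of its underside. Three 19 mm holes in its 6 mm thick top plate, 55 mm apart along its x, the middle one at its centre, each with one tool hanging in it; a tool's lower end hangs 10 mm above the bench.
- nut_driver: Bystander: nut driver with the thickest straight black handle (32 mm diameter) and a 16 mm socket, hanging in the rack, 182 mm long. Origin: its lower end.
- reamer: Bystander: tapered reamer with a short pear-shaped wooden handle (36 mm diameter), hanging in the rack, 140 mm long. Origin: its lower end.
- opal_shade: Bystander: round white opal glass shade with a brass ring on top, standing beyond the work, 112 mm diameter, 62 mm high. Origin: centre of its underside.
There are look-alikes about, which are no part of the job. Leave any pink or yellow look-alike of the cassette alone.

How it is judged:
By the outcome, as a careful person would: the job done as asked, in the order asked, and still so for the second after the job is handed in, while the arm keeps its last pose, push and grip.
It also fails if it takes over 58 s, if anything falls off the work surface, if the arm or the gripper's body presses on something with over 40 N, if the wrist force passes 120 N, or if a joint passes its speed limit or range.

## Robot

A 6-joint arm with a two-finger parallel gripper is mounted at the origin on the work surface. World frame = base frame: x ahead of the robot, y to its left, z up, the work surface at z = 0. Lengths are in mm, angles in rad, forces in N, time in s.
With the tool pointing down it reaches from about 350 to 875 mm from the base axis. Payload 4.2 kg.
Tool frame: the origin (TCP) lies midway between the tips of the shut fingers; the grasp point (between the pads) lies 19 mm behind it; z points along the fingers, y is the line along which they close (so a half turn about z gives the same grasp; the last joint's range is limited). The gripper opens to 85 mm and grips with 20 to 120 N. Pads are 22 mm wide; open, the fingers measure 114 mm over their backs; the gripper's body (76 mm by 85 mm) begins 54 mm behind the grasp point. The pads swing forward as they close: fully open they stand 13 mm farther back than shut.
Start: joints at [1.421, 0.385, 0.008, 0, -1.194, -0.259], TCP at [248.409, 573.491, 231.312] pointing down, gripper open.
Joint ranges: [-3.14, 3.14], [-1.21, 2.06], [-1.07, 1.41], [-3.16, 2.05], [-2.99, -0.16], [-3.1, 3.1]. Speed limits (rad/s): [2.79, 2.79, 3.14, 3.14, 3.14, 3.14].

## Interface

Orientations are given as a unit quaternion [x, y, z, w].
In Python, from bench import sensors, get_image, camera_params, job_done gives the robot as it stands.
- The arm moves only by the tool servo_tool, never from a script. Its argument "motion" is a list of rows, each an object with "travel": the shift along the tool's x, y, z as a fraction of full scale, a list of three; "rot": the turn, a rotation vector about the tool's x, y, z as a fraction of full scale, a list of three; "hand": the opening, from 0 (shut) to 1 (fully open). In form: [{"travel": [x, y, z], "rot": [wx, wy, wz], "hand": hand}, ...]. A call has 1 to 10 rows; each row shifts and turns the commanded pose from where the row before left it, along the tool's axes as they then stand; what a row does not reach is not made up. Full scale, the value 1, is 25 cm for a shift and 360 degrees for a turn. A row lasts 1/12 s, in which the tool goes at most 41.7 mm and 7.16 degrees, less where a joint would pass 70% of its speed; a pose out of reach is approached as far as the arm can. A call with a number of a shift or a turn outside -1 to 1 is refused whole. A call with a gripper value outside its range is refused whole. The fingers move at their own pace and stop on an object; the grip force is fixed at half the most. Time passes only in rows, so rows that do not move let the fingers close. It gives the time, the measured TCP pose, the force, the opening and the grip force at its end, in the units of the state.
- sensors.read_state(): the state, without advancing time (a new reading comes with each control period).
- get_image(name): name is "side" or "top"; returns (picture, depth): 400x640x3 uint8, red, green, blue; 400x640 float32, mm along the optical axis (not along the pixel's ray), 0 where there is no reading.
- camera_params(name): a dict with "camera_matrix" (3x3 intrinsics, pixels), "dist" ([k1, k2, p1, p2, k3] as OpenCV has them; the pictures are not rectified), "R" (3x3) and "t" (3): a world point X has camera coordinates R X + t. Camera axes: x right, y down, z forward; pixel columns grow to the right and rows downward; lengths in mm; the calibration is good to about 2 mm. A picture is of the moment at which its call begins. camera_params takes no time and is no camera call.
- job_done(): hands the job in; it is judged then, once.
The state is a dict: "clock": time; "joints": joint angles; "joint_vel": joint speeds; "joint_efforts": joint torques, N m; "position": TCP position; "ee_rot": TCP orientation; "contact_force": force on the tool from outside, world axes, zero at the start; "wrist_torque": the same for the moment, N m; "gripper_width": finger opening in mm; "grasp_force": force on a finger pad.
Only numpy, scipy, OpenCV 4.12 (cv2) and the standard library are available. Lean on these libraries where they do the work, as an engineer would, in place of code of your own. Each camera call takes 0.05 s, during which the arm holds its last target. There are 200 camera calls.

## Working session

There is one attempt and no reset: what is moved stays moved. The work goes in short steps, Python scripts to look and compute and a tool call to move; the robot and the scene stay as the last step left them, time stands still between calls to the robot, and variables do not carry over. Pictures are saved under pics/ and viewed, at most 10 in all, crops included, and the job is handed in when it is done.

Besides the shell and the picture viewer there is one more tool, called after "Emit:" as name([rows], argument=value, ...), one row to a line, values as JSON. servo_tool: Moves the arm, as the interface text tells. Its arguments: {"type":"object","properties":{"motion":{"type":"array"}},"required":["motion"]}

```bash
mkdir -p pics; cat > h.py <<'E'
import numpy as np,cv2
from bench import sensors,get_image,camera_params,job_done
def save(n,im):cv2.imwrite('pics/'+n,cv2.cvtColor(im,cv2.COLOR_RGB2BGR))
def cam(n):
    c=camera_params(n);return [np.array(c[k],float) for k in('camera_matrix','dist','R','t')]
def onplane(n,px,z):
    K,d,R,t=cam(n);u=cv2.undistortPoints(np.array(px,float).reshape(-1,1,2),K,d).reshape(-1,2)
    r=np.c_[u,np.ones(len(u))]@R;o=-R.T@t
    return o+r*((z-o[2])/r[:,2])[:,None]
def cloud(n,D):
    K,d,R,t=cam(n);h,w=D.shape;g=np.stack(np.meshgrid(np.arange(w),np.arange(h)),-1).reshape(-1,1,2).astype(float)
    u=cv2.undistortPoints(g,K,d).reshape(-1,2);P=np.c_[u,np.ones(len(u))]*D.reshape(-1,1)
    W=(P-t)@R;W[D.ravel()==0]=np.nan;return W.reshape(h,w,3)
E
python3 - <<'E'
from h import *
for n in('top','side'):
    im,D=get_image(n);save(n+'0.png',im);np.savez(''+n+'0.npz',im=im,D=D)
    K,d,R,t=cam(n);print(n,K[0,0],-R.T@t,R[2])
print(sensors.read_state())
E
```

```text
top 369.56055828594845 [447.77447955  34.29969755 953.27889119] [ 0.18280313  0.00377217 -0.9831423 ]
side 383.6031428088287 [ 582.67764224 -513.68116227  721.17328585] [ 0.03715354  0.66061665 -0.74980348]
{'clock': 0.1, 'joints': array([ 1.42060884e+00,  3.85466905e-01,  6.79091820e-03, -4.10312497e-04,
       -1.19399517e+00, -2.58623049e-01]), 'joint_vel': array([ 0.00038088, -0.00294851,  0.00301213,  0.00095181, -0.0005344 ,
        0.00060953]), 'joint_efforts': array([-1.50561818e-04, -3.93318307e+01,  1.88930297e+01,  4.19788554e+00,
       -2.59882043e-03,  1.56928955e-06]), 'position': array([248.22146956, 573.0439219 , 230.35345746]), 'ee_rot': array([ 9.79166069e-01, -2.03058843e-01, -1.39613016e-04,  9.46372593e-04]), 'contact_force': array([-0.53646435, -0.79147077,  0.86377694]), 'wrist_torque': array([ 0.01925866, -0.04253764,  0.0147974 ]), 'grasp_force': 0.0, 'gripper_width': 85.2007060500222}
```

View pics/top0.png

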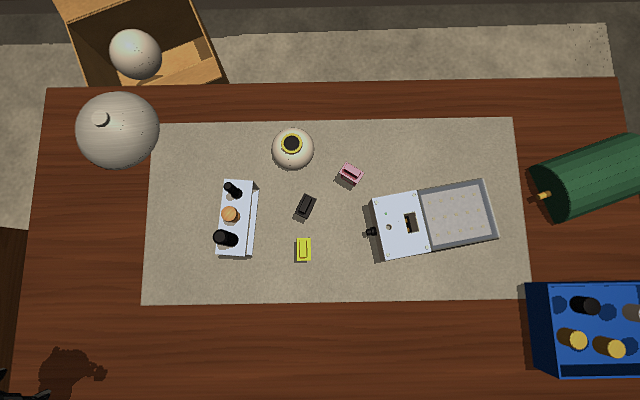

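View pics/side0.png

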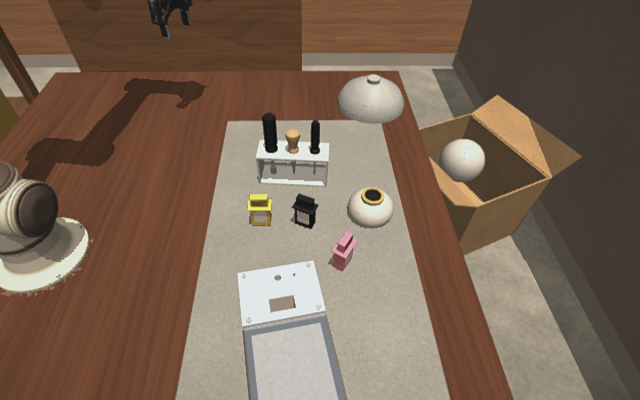

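Candidates for the cassette are the black block at top (305,207) / side (305,210), the yellow one at top (303,250) and the pink one at top (350,174). I choose the black one. For the screwdriver they are the thin black handle at top (232,189) / side (315,137), the thick black one at top (225,238) and the wooden one at top (230,214). I choose the thin one. The light is at top (435,220), with its well at (410,223) and its test hole at (389,227).

```bash
python3 - <<'E'
from h import *
for n in('top','side'):
    z=np.load(n+'0.npz');im,D=z['im'],z['D'];W=cloud(n,D);mx=im.max(2).astype(int)
    reg={'top':dict(cas=(190,225,290,322),scr=(175,204,218,248),well=(205,240,398,422),hole=(221,233,383,395)),
         'side':dict(cas=(192,232,288,322),scr=(115,160,306,324),well=(293,315,264,302),hole=(272,284,270,284))}[n]
    for k,(a,b,c,d) in reg.items():
        w=W[a:b,c:d].reshape(-1,3);i=im[a:b,c:d].max(2).ravel()
        if k=='cas':
            for lo,hi,nm in((86,99,'grip'),(63,74,'flange')):
                m=(w[:,2]>lo)&(w[:,2]<hi)&(i<90)
                r=cv2.minAreaRect(w[m][:,:2].astype(np.float32));print(n,nm,m.sum(),np.median(w[m][:,2]),r)
        elif k=='scr':
            m=(w[:,2]>105)&(i<80)
            q=w[m];print(n,'scr',m.sum(),q[:,2].max(),[ (h,np.median(q[abs(q[:,2]-h)<6],0).round(1)) for h in (120,135,150,165,178)])
        else:
            m=(mx[a:b,c:d]<(170 if k=='well' else 150)).astype(np.uint8)
            cs,_=cv2.findContours(m,cv2.RETR_EXTERNAL,cv2.CHAIN_APPROX_NONE);ct=max(cs,key=cv2.contourArea).reshape(-1,2)+[c,a]
            p=onplane(n,ct,80);r=cv2.minAreaRect(p[:,:2].astype(np.float32));print(n,k,len(ct),ct.min(0),ct.max(0),r)
    # face
    f=(W[...,2]>74)&(W[...,2]<86)&(mx>150)&(abs(W[...,1]+150)<200)
    num,l,st,ce=cv2.connectedComponentsWithStats(f.astype(np.uint8));j=1+st[1:,4].argmax()
    print(n,'face',st[j],np.median(W[l==j][:,2]),cv2.minAreaRect(W[l==j][:,:2].astype(np.float32)))
    cr=im[160:280,200:440] if n=='top' else im[100:330,220:380]
    save(n+'c.png',cv2.resize(cr,None,fx=2.4 if n=='side' else 3.3,fy=2.4 if n=='side' else 3.3,interpolation=cv2.INTER_CUBIC))
E
```

```text
top grip 118 92.77363650985104 ((592.631591796875, 72.59616088867188), (16.22098731994629, 38.97732925415039), 64.80184936523438)
top flange 175 67.24280611136932 ((592.6959838867188, 72.40813446044922), (34.095027923583984, 53.5699577331543), 63.20420455932617)
top scr 139 183.52095954534255 [(120, array([613.9, 227. , 119.4])), (135, array([616.9, 226.2, 134.3])), (150, array([614.8, 226.8, 150.9])), (165, array([614.5, 227.7, 168.2])), (178, array([619.8, 232.8, 180.1]))]
top well 60 [403 211] [418 233] ((546.451416015625, -178.80911254882812), (49.395965576171875, 28.537643432617188), 10.722159385681152)
top hole 20 [386 224] [391 229] ((537.4450073242188, -124.07138061523438), (12.54989242553711, 9.671280860900879), 61.94857406616211)
top face [ 421  185   64   60 2868] 80.55476935122212 ((563.98876953125, -284.9508056640625), (121.3813247680664, 142.50985717773438), 10.0437650680542)
side grip 99 91.46428402694761 ((593.0181884765625, 70.15003204345703), (14.60618782043457, 38.71971893310547), 64.49359130859375)
side flange 159 66.28364049661548 ((592.3746948242188, 69.2723388671875), (31.68534278869629, 52.84252166748047), 66.86798095703125)
side scr 221 182.2586783941835 [(120, array([620.2, 226.5, 120.1])), (135, array([618.7, 227.1, 134.5])), (150, array([620.7, 227.4, 150.4])), (165, array([620.5, 227.3, 166. ])), (178, array([620.4, 229.5, 177. ]))]
side well 70 [269 296] [295 311] ((546.3861694335938, -179.63414001464844), (46.00676727294922, 24.87163543701172), 9.035548210144043)
side hole 7 [275 276] [277 279] ((533.8958740234375, -125.80479431152344), (3.4400715827941895, 6.947177886962891), 24.533021926879883)
side face [ 251  322   88   78 5398] 78.91144813464061 ((565.1405029296875, -291.21502685546875), (122.91829681396484, 130.49713134765625), 10.051502227783203)
```

View pics/topc.png

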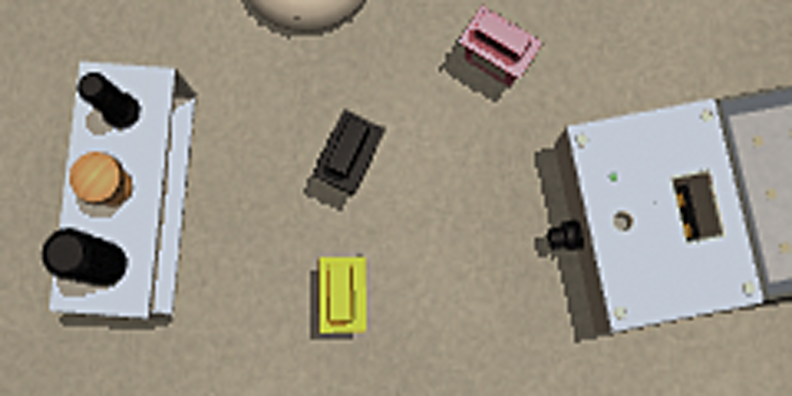

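The crop confirms the black cassette (ridge centred at about (345,150) in the crop) and the thin round handle at the rack's far end, (105,95). The heights (92, 67, 180 and 80) and sizes all agree with the description.

Emit:
servo_tool([
  {"travel": [0.103, 0.065, 0], "rot": [0, 0, 0], "hand": 1},
  {"travel": [0.103, 0.065, 0], "rot": [0, 0, 0], "hand": 1},
  {"travel": [0.103, 0.065, 0], "rot": [0, 0, 0], "hand": 1},
  {"travel": [0.103, 0.065, 0], "rot": [0, 0, 0], "hand": 1},
  {"travel": [0.103, 0.065, 0], "rot": [0, 0, 0], "hand": 1},
  {"travel": [0.103, 0.065, 0], "rot": [0, 0, 0], "hand": 1},
  {"travel": [0.103, 0.065, 0], "rot": [0, 0, 0], "hand": 1},
  {"travel": [0.103, 0.065, 0], "rot": [0, 0, 0], "hand": 1},
  {"travel": [0.103, 0.065, 0], "rot": [0, 0, 0], "hand": 1},
  {"travel": [0.103, 0.065, 0], "rot": [0, 0, 0], "hand": 1},
])

```text
clock: 0.93
position: [420.4, 320.5, 231.0]
ee_rot: [0.979, -0.203, -0.0, 0.0]
contact_force: [-0.0, -0.2, -0.0]
gripper_width: 85.6
grasp_force: 0.0
```

Emit:
servo_tool([
  {"travel": [0.103, 0.065, 0], "rot": [0, 0, 0.005], "hand": 1},
  {"travel": [0.103, 0.065, 0], "rot": [0, 0, 0], "hand": 1},
  {"travel": [0.103, 0.065, 0], "rot": [0, 0, 0], "hand": 1},
  {"travel": [0.103, 0.065, 0], "rot": [0, 0, 0], "hand": 1},
  {"travel": [0.103, 0.065, 0], "rot": [0, 0, 0], "hand": 1},
  {"travel": [0.103, 0.065, 0], "rot": [0, 0, 0], "hand": 1},
  {"travel": [0.103, 0.065, 0], "rot": [0, 0, 0], "hand": 1},
  {"travel": [0.103, 0.065, 0], "rot": [0, 0, 0], "hand": 1},
  {"travel": [0.103, 0.065, 0], "rot": [0, 0, 0], "hand": 1},
  {"travel": [0.103, 0.065, 0], "rot": [0, 0, 0], "hand": 1},
  {"travel": [0, 0, 0], "rot": [0, 0, 0], "hand": 1},
])

```text
invalid input at $.motion: expected 1 to 10 rows
```

Emit:
servo_tool([
  {"travel": [0.103, 0.065, 0], "rot": [0, 0, 0.005], "hand": 1},
  {"travel": [0.103, 0.065, 0], "rot": [0, 0, 0], "hand": 1},
  {"travel": [0.103, 0.065, 0], "rot": [0, 0, 0], "hand": 1},
  {"travel": [0.103, 0.065, 0], "rot": [0, 0, 0], "hand": 1},
  {"travel": [0.103, 0.065, 0], "rot": [0, 0, 0], "hand": 1},
  {"travel": [0.103, 0.065, 0], "rot": [0, 0, 0], "hand": 1},
  {"travel": [0.103, 0.065, 0], "rot": [0, 0, 0], "hand": 1},
  {"travel": [0.103, 0.065, 0], "rot": [0, 0, 0], "hand": 1},
  {"travel": [0.103, 0.065, 0.04], "rot": [0, 0, 0], "hand": 1},
  {"travel": [0.09, 0.06, 0.08], "rot": [0, 0, 0], "hand": 1},
])

```text
clock: 1.77
position: [584.5, 67.1, 203.2]
ee_rot: [0.976, -0.218, 0.003, -0.001]
contact_force: [0.3, 0.3, -0.6]
gripper_width: 85.6
grasp_force: 0.0
```

```bash
cat >> h.py <<'E'
from scipy.spatial.transform import Rotation as Ro
def plan(tgt,yaw):
    """remaining travel (tool axes, fractions) and rot about tool axes (fraction) to TCP tgt, tool down with tool-x at yaw deg"""
    s=sensors.read_state();R=Ro.from_quat(s['ee_rot'])
    G=Ro.from_euler('z',yaw,degrees=True)*Ro.from_euler('x',180,degrees=True)
    print(s['position'].round(1),'F',s['contact_force'].round(1),'w',round(float(s['gripper_width']),1),'j',s['joints'].round(2),
     'travel',(R.inv().apply(np.array(tgt)-s['position'])/250).round(4),'rot',((R.inv()*G).as_rotvec()/2/np.pi).round(4),'yaw',np.degrees(np.arctan2(*R.apply([1,0,0])[1::-1])).round(2))
E
python3 - <<'E'
from h import *
plan([592.8,71.5,69.5],-25.2)
z=np.load('top0.npz');W=cloud('top',z['D']);m=(abs(W[...,2]-90)<6)&(abs(W[...,0]-565)<110)&(abs(W[...,1]-230)<60)&(z['im'].min(2)>140)
print('rack',m.sum(),cv2.minAreaRect(W[m][:,:2].astype(np.float32)))
E
```

```text
[584.5  67.1 203.2] F [ 0.3  0.3 -0.6] w 85.6 j [ 0.39  0.34 -0.13  0.   -1.09  0.74] travel [ 0.0202 -0.0284  0.535 ] rot [-0.0005 -0.0007 -0.0001] yaw -25.23
rack 1358 ((566.33642578125, 240.28089904785156), (71.04985809326172, 180.02232360839844), 85.03089141845703)
```

Emit:
servo_tool([
  {"travel": [0.01, -0.014, 0.1], "rot": [0, 0, 0], "hand": 0.8},
  {"travel": [0.01, -0.014, 0.1], "rot": [0, 0, 0], "hand": 0.8},
  {"travel": [0, 0, 0.1], "rot": [0, 0, 0], "hand": 0.8},
  {"travel": [0, 0, 0.06], "rot": [0, 0, 0], "hand": 0.8},
  {"travel": [0, 0, 0], "rot": [0, 0, 0], "hand": 0.8},
  {"travel": [0, 0, 0], "rot": [0, 0, 0], "hand": 0.8},
])

```text
clock: 2.27
position: [589.3, 72.2, 110.5]
ee_rot: [0.976, -0.218, -0.001, 0.001]
contact_force: [0.6, 0.1, 0.5]
gripper_width: 68.2
grasp_force: 0.0
```

```bash
python3 - <<'E'
from h import *
plan([592.8,71.5,69.5],-25.2)
E
```

```text
[589.3  72.2 110.5] F [0.6 0.1 0.5] w 68.2 j [ 0.39  0.44 -0.23  0.   -0.9   0.74] travel [ 0.0141 -0.0036  0.164 ] rot [ 0.0003  0.0002 -0.    ] yaw -25.21
```

Emit:
servo_tool([
  {"travel": [0.014, -0.0035, 0.05], "rot": [0, 0, 0], "hand": 0.8},
  {"travel": [0, 0, 0.06], "rot": [0, 0, 0], "hand": 0.7},
  {"travel": [0, 0, 0.05], "rot": [0, 0, 0], "hand": 0.5},
  {"travel": [0, 0, 0], "rot": [0, 0, 0], "hand": 0},
  {"travel": [0, 0, 0], "rot": [0, 0, 0], "hand": 0},
  {"travel": [0, 0, 0], "rot": [0, 0, 0], "hand": 0},
  {"travel": [0, 0, 0], "rot": [0, 0, 0], "hand": 0},
  {"travel": [0, 0, 0], "rot": [0, 0, 0], "hand": 0},
  {"travel": [0, 0, 0], "rot": [0, 0, 0], "hand": 0},
])

```text
clock: 3.02
position: [594.0, 72.1, 72.5]
ee_rot: [0.976, -0.218, 0.001, -0.001]
contact_force: [-0.7, 0.8, 2.1]
gripper_width: 14.8
grasp_force: 61.1
```

Emit:
servo_tool([
  {"travel": [0, 0, -0.06], "rot": [0, 0, 0], "hand": 0},
  {"travel": [0, 0, -0.1], "rot": [0, 0, 0], "hand": 0},
  {"travel": [0, 0, -0.12], "rot": [0, 0, -0.0163], "hand": 0},
  {"travel": [0, 0, -0.12], "rot": [0, 0, -0.0163], "hand": 0},
  {"travel": [0, 0, -0.05], "rot": [0, 0, -0.0163], "hand": 0},
  {"travel": [0, 0, 0], "rot": [0, 0, -0.0163], "hand": 0},
  {"travel": [0, 0, 0], "rot": [0, 0, -0.0163], "hand": 0},
  {"travel": [0, 0, 0], "rot": [0, 0, -0.0163], "hand": 0},
])

```text
clock: 3.68
position: [592.8, 71.8, 184.1]
ee_rot: [0.996, 0.089, 0.0, -0.0]
contact_force: [0.2, 0.4, -1.5]
gripper_width: 14.5
grasp_force: 60.8
```

Emit:
servo_tool([
  {"travel": [-0.02, 0.053, 0], "rot": [0, 0, 0], "hand": 0},
  {"travel": [-0.04, 0.106, 0], "rot": [0, 0, 0], "hand": 0},
  {"travel": [-0.04, 0.106, 0], "rot": [0, 0, 0], "hand": 0},
  {"travel": [-0.04, 0.106, 0], "rot": [0, 0, 0], "hand": 0},
  {"travel": [-0.04, 0.106, 0], "rot": [0, 0, 0], "hand": 0},
  {"travel": [-0.04, 0.106, 0], "rot": [0, 0, 0], "hand": 0},
  {"travel": [-0.04, 0.106, 0], "rot": [0, 0, 0], "hand": 0},
  {"travel": [-0.04, 0.106, 0], "rot": [0, 0, 0], "hand": 0},
  {"travel": [-0.04, 0.106, 0], "rot": [0, 0, 0], "hand": 0},
  {"travel": [-0.02, 0.053, 0], "rot": [0, 0, 0], "hand": 0},
])

```text
clock: 4.52
position: [544.3, -181.6, 183.6]
ee_rot: [0.996, 0.085, -0.001, -0.0]
contact_force: [0.3, -0.1, -1.1]
gripper_width: 14.6
grasp_force: 60.7
```

```bash
python3 - <<'E'
from h import *
for n in('top','side'):
    im,D=get_image(n);np.savez(n+'1.npz',im=im,D=D);save(n+'1.png',cv2.resize(im[150:330,330:490] if n=='top' else im[180:340,200:360],None,fx=3.2,fy=3.2,interpolation=cv2.INTER_CUBIC))
plan([546.4,-179.2,160],10)
E
```

```text
[ 544.5 -181.2  183.5] F [-0.9  0.  -1.7] w 14.5 j [-0.04  0.34 -0.19 -0.   -1.04  1.78] travel [ 0.0088 -0.0065  0.0941] rot [-0.      0.0002 -0.0009] yaw 9.67
```

View pics/side1.png

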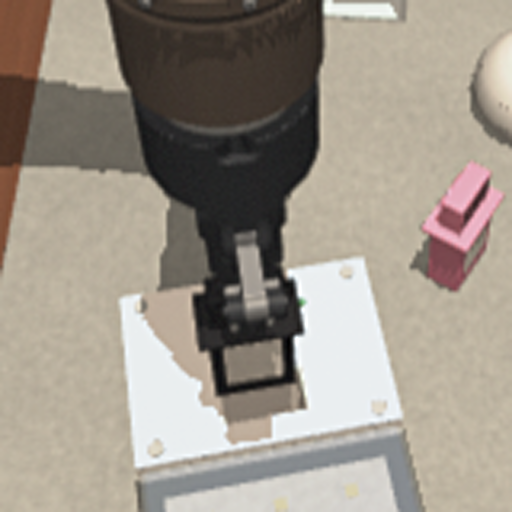

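```bash
python3 - <<'E'
from h import *
z=np.load('side1.npz');W=cloud('side',z['D']);c=np.array([546.4,-179.2]);a=np.radians(10)
U=np.array([[np.cos(a),np.sin(a)],[-np.sin(a),np.cos(a)]])
L=(W[...,:2]-c)@U.T;Z=W[...,2]
m=(abs(L[...,0])<40)&(abs(L[...,1])<25)&(Z>100)
for lo in range(104,190,6):
    k=m&(Z>=lo)&(Z<lo+6);q=L[k]
    if k.sum()>3: print(lo,k.sum(),'x',q[:,0].min().round(1),q[:,0].max().round(1),'y',np.percentile(q[:,1],[5,50,95]).round(1))
k=m&(Z>118)&(Z<165);q=L[k];print('front yaw rel',np.degrees(np.polyfit(q[:,0],q[:,1],1)[0]),'tilt',np.degrees(np.polyfit(Z[k],q[:,1],1)[0]))
print('xspan',[q[:,0].min(),q[:,0].max()],'zmin',np.nanmin(Z[m]))
t=(np.array([544.5,-181.2])-c)@U.T;print('tcp in light',t)
# column extents per row: subpixel on image edge
K,d,R,T=cam('side')
E
```

```text
110 4 x -24.7 17.2 y [-14.6 -14.1 -13.4]
116 43 x -26.1 17.2 y [-15.3 -14.5 -13.5]
122 43 x -25.8 17.6 y [-15.3 -14.5 -13.6]
128 44 x -25.3 17.7 y [-15.6 -14.7 -14. ]
134 44 x -25.0 16.1 y [-15.5 -14.7 -14. ]
140 46 x -26.1 16.2 y [-15.8 -14.7 -13.8]
146 46 x -25.6 16.5 y [-15.9 -14.8 -13.9]
152 48 x -25.1 16.7 y [-15.8 -14.7 -13.9]
158 48 x -26.0 16.9 y [-15.4 -14.8 -13.7]
164 15 x -22.8 15.1 y [-15.8 -15.2 -14.4]
170 77 x -31.1 23.0 y [-19.7 -16.8   8. ]
176 214 x -30.8 22.7 y [-19.  -12.4  11. ]
182 19 x -23.8 14.9 y [-16.6 -10.6  -9.3]
188 18 x -23.3 7.6 y [-22.8 -16.4  -9.8]
front yaw rel -0.37710182731226355 tilt -0.28116523812517963
xspan [np.float64(-26.147463797830014), np.float64(17.656437668891353)] zmin 114.51071553526735
tcp in light [-2.21843109 -1.63968397]
```

The view shows the cassette upright in the grip above the well, about 4 mm off in x and 2 mm off in y. I correct that and start down.

Emit:
servo_tool([
  {"travel": [0.0165, -0.009, 0.03], "rot": [0, 0, -0.001], "hand": 0},
  {"travel": [0, 0, 0.05], "rot": [0, 0, 0], "hand": 0},
  {"travel": [0, 0, 0.03], "rot": [0, 0, 0], "hand": 0},
  {"travel": [0, 0, 0.01], "rot": [0, 0, 0], "hand": 0},
  {"travel": [0, 0, 0], "rot": [0, 0, 0], "hand": 0},
  {"travel": [0, 0, 0], "rot": [0, 0, 0], "hand": 0},
])

```text
clock: 5.12
position: [549.9, -175.2, 153.8]
ee_rot: [0.996, 0.091, -0.0, 0.0]
contact_force: [0.5, 0.9, -2.4]
gripper_width: 14.6
grasp_force: 60.7
```

```bash
cat > m.py <<'E'
from h import *
im,D=get_image('side');W=cloud('side',D);c=np.array([546.4,-179.6]);a=np.radians(10)
U=np.array([[np.cos(a),np.sin(a)],[-np.sin(a),np.cos(a)]])
L=(W[...,:2]-c)@U.T;Z=W[...,2];m=(abs(L[...,0])<40)&(abs(L[...,1])<25)
s=sensors.read_state();f=s['position'][2]-72.5
k=m&(Z>max(f+10,86))&(Z<f+56);q=L[k];print('under',f.round(1),'n',k.sum(),'body x',np.percentile(q[:,0],[.5,99.5]).round(1),'mid',np.percentile(q[:,0],[.5,99.5]).mean().round(2),'y mid',np.median(q[:,1])+12)
k=m&(Z>f+60)&(Z<f+72);q=L[k];x=np.percentile(q[:,0],[.5,99.5]);print('flange',x.round(1),x.mean().round(2))
plan([546.4,-179.4,90],10)
E
python3 m.py
```

```text
under 81.7 n 301 body x [-18.8  23.9] mid 2.56 y mid 3.9111319079720506
flange [-23.7  29.9] 3.13
[ 550.1 -175.4  154.2] F [ 0.3  0.1 -0.9] w 14.5 j [-0.03  0.37 -0.22  0.   -0.98  1.78] travel [-0.0177  0.0131  0.2568] rot [ 0.0001 -0.0001  0.0011] yaw 10.39
```

Emit:
servo_tool([
  {"travel": [-0.0115, 0.0137, 0], "rot": [0, 0, 0.0005], "hand": 0},
  {"travel": [0, 0, 0], "rot": [0, 0, 0], "hand": 0},
  {"travel": [0, 0, 0], "rot": [0, 0, 0], "hand": 0},
  {"travel": [0, 0, 0], "rot": [0, 0, 0], "hand": 0},
])

```text
clock: 5.5
position: [547.5, -179.8, 154.1]
ee_rot: [0.996, 0.088, 0.0, 0.0]
contact_force: [0.8, -0.2, -2.2]
gripper_width: 14.8
grasp_force: 60.7
```

```bash
python3 m.py
```

```text
under 81.6 n 308 body x [-21.8  21.6] mid -0.1 y mid -0.01532898501246649
flange [-26.9  26.8] -0.03
[ 547.5 -179.7  154.1] F [ 0.4  0.3 -2. ] w 14.4 j [-0.04  0.37 -0.22 -0.   -0.98  1.78] travel [-0.0041 -0.0021  0.2564] rot [ 0.     -0.0001  0.0004] yaw 10.15
```

Centred. I go down gently, 3 mm per row.

Emit:
servo_tool([
  {"travel": [0, 0, 0.012], "rot": [0, 0, 0], "hand": 0},
  {"travel": [0, 0, 0.012], "rot": [0, 0, 0], "hand": 0},
  {"travel": [0, 0, 0.012], "rot": [0, 0, 0], "hand": 0},
  {"travel": [0, 0, 0.012], "rot": [0, 0, 0], "hand": 0},
  {"travel": [0, 0, 0], "rot": [0, 0, 0], "hand": 0},
])

```text
clock: 5.97
position: [546.8, -179.5, 140.8]
ee_rot: [0.996, 0.089, -0.001, -0.0]
contact_force: [0.5, -0.1, -1.6]
gripper_width: 15.0
grasp_force: 60.7
```

Emit:
servo_tool([
  {"travel": [0, 0, 0.024], "rot": [0, 0, 0], "hand": 0},
  {"travel": [0, 0, 0.024], "rot": [0, 0, 0], "hand": 0},
  {"travel": [0, 0, 0.024], "rot": [0, 0, 0], "hand": 0},
  {"travel": [0, 0, 0.024], "rot": [0, 0, 0], "hand": 0},
  {"travel": [0, 0, 0.024], "rot": [0, 0, 0], "hand": 0},
  {"travel": [0, 0, 0.024], "rot": [0, 0, 0], "hand": 0},
  {"travel": [0, 0, 0.024], "rot": [0, 0, 0], "hand": 0},
  {"travel": [0, 0, 0], "rot": [0, 0, 0], "hand": 0},
])

```text
clock: 6.63
position: [546.5, -179.6, 98.2]
ee_rot: [0.996, 0.089, -0.001, -0.0]
contact_force: [-1.1, -0.2, -1.8]
gripper_width: 14.6
grasp_force: 60.7
```

Emit:
servo_tool([
  {"travel": [0, 0, 0.012], "rot": [0, 0, 0], "hand": 0},
  {"travel": [0, 0, 0.012], "rot": [0, 0, 0], "hand": 0},
  {"travel": [0, 0, 0.008], "rot": [0, 0, 0], "hand": 0},
  {"travel": [0, 0, 0.004], "rot": [0, 0, 0], "hand": 0},
  {"travel": [0, 0, 0], "rot": [0, 0, 0], "hand": 0},
])

```text
clock: 7.05
position: [547.5, -179.5, 90.6]
ee_rot: [0.996, 0.089, 0.0, -0.0]
contact_force: [0.6, 2.8, -2.0]
gripper_width: 14.5
grasp_force: 60.8
```

Emit:
servo_tool([
  {"travel": [0, 0, 0.006], "rot": [0, 0, 0], "hand": 0},
  {"travel": [0, 0, 0.006], "rot": [0, 0, 0], "hand": 0},
  {"travel": [0, 0, 0], "rot": [0, 0, 0], "hand": 0},
  {"travel": [0, 0, 0], "rot": [0, 0, 0], "hand": 0},
])

```text
clock: 7.38
position: [547.5, -179.5, 90.5]
ee_rot: [0.996, 0.089, 0.0, 0.0]
contact_force: [-5.2, 5.5, 12.0]
gripper_width: 14.9
grasp_force: 62.5
```

```bash
python3 - <<'E'
from h import *
im,D=get_image('side');save('s2.png',cv2.resize(im[200:340,200:360],None,fx=4,fy=4,interpolation=cv2.INTER_CUBIC))
plan([546,-179,130],10)
E
```

```text
[ 547.5 -179.5   90.4] F [-4.8  5.1 11.3] w 14.4 j [-0.04  0.44 -0.3   0.   -0.83  1.78] travel [-0.0053 -0.0029 -0.1583] rot [ 0.0001 -0.0001  0.0006] yaw 10.2
```

View pics/s2.png

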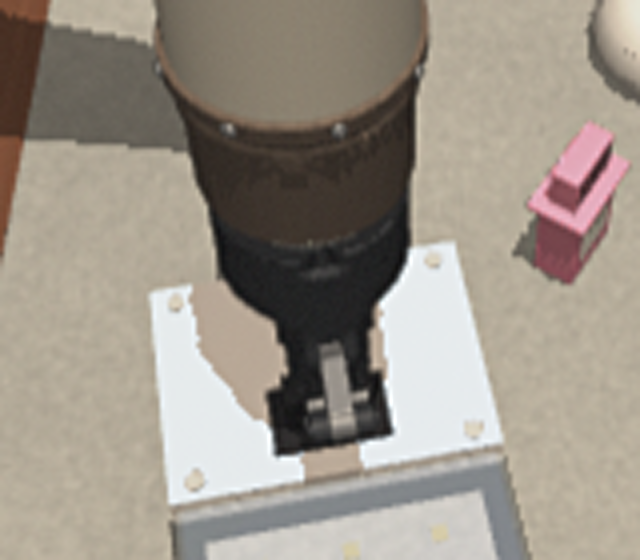

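The cassette sits home: the TCP stopped at 90.5 mm as predicted and the upward force is 12 N. I release it and retreat.

Emit:
servo_tool([
  {"travel": [0, 0, -0.01], "rot": [0, 0, 0], "hand": 0.3},
  {"travel": [0, 0, 0], "rot": [0, 0, 0], "hand": 0.6},
  {"travel": [0, 0, 0], "rot": [0, 0, 0], "hand": 0.6},
  {"travel": [0, 0, 0], "rot": [0, 0, 0], "hand": 0.6},
  {"travel": [0, 0, -0.05], "rot": [0, 0, 0], "hand": 0.6},
  {"travel": [0, 0, -0.12], "rot": [0, 0, 0], "hand": 0.6},
  {"travel": [0, 0, -0.14], "rot": [0, 0, 0], "hand": 0.6},
  {"travel": [0, 0, -0.14], "rot": [0, 0, 0.0139], "hand": 0.6},
  {"travel": [0, 0, -0.12], "rot": [0, 0, 0.0139], "hand": 0.6},
  {"travel": [0, 0, -0.02], "rot": [0, 0, 0.0139], "hand": 0.6},
])

```text
clock: 8.27
position: [550.4, -180.7, 244.4]
ee_rot: [0.999, -0.044, 0.006, 0.001]
contact_force: [0.7, -0.0, 0.6]
gripper_width: 51.5
grasp_force: 0.0
```

Emit:
servo_tool([
  {"travel": [0.012, -0.13, 0], "rot": [0, 0, 0], "hand": 0.6},
  {"travel": [0.012, -0.13, 0], "rot": [0, 0, 0], "hand": 0.6},
  {"travel": [0.012, -0.13, 0], "rot": [0, 0, 0], "hand": 0.6},
  {"travel": [0.012, -0.13, 0], "rot": [0, 0, 0], "hand": 0.6},
  {"travel": [0.012, -0.13, 0], "rot": [0, 0, 0], "hand": 0.6},
  {"travel": [0.012, -0.13, 0], "rot": [0, 0, 0], "hand": 0.6},
  {"travel": [0.012, -0.13, 0], "rot": [0, 0, 0], "hand": 0.6},
  {"travel": [0.012, -0.13, 0], "rot": [0, 0, 0], "hand": 0.6},
  {"travel": [0.012, -0.13, 0], "rot": [0, 0, 0], "hand": 0.6},
  {"travel": [0, 0, 0], "rot": [0, 0, 0], "hand": 0.6},
])

```text
clock: 9.1
position: [600.1, 114.1, 236.9]
ee_rot: [0.999, -0.04, 0.0, -0.0]
contact_force: [0.1, -0.5, -0.1]
gripper_width: 50.9
grasp_force: 0.0
```

```bash
python3 - <<'E'
from h import *
plan([620.5,234,225],-5)
im,D=get_image('side');np.savez('side3.npz',im=im,D=D);W=cloud('side',D)
c=np.array([546.4,-179.6]);a=np.radians(10);U=np.array([[np.cos(a),np.sin(a)],[-np.sin(a),np.cos(a)]])
L=(W[...,:2]-c)@U.T;Z=W[...,2]
m=(abs(L[...,0])<27)&(abs(L[...,1])<17)&(im.max(2)<90)
print('flange z',np.median(Z[m&(Z<95)]),(m&(Z<95)).sum(),'grip z',np.percentile(Z[m&(Z>95)],[50,90]),'face',np.median(Z[(abs(L[...,0])<60)&(abs(L[...,1]-30)<8)&(im.min(2)>150)]))
# test hole: dark spot
b=(abs(L[...,0])<10)&(abs(L[...,1]-55)<10)
ys,xs=np.where(b);y0,y1,x0,x1=ys.min(),ys.max(),xs.min(),xs.max();print(y0,y1,x0,x1);print(im[y0:y1+1,x0:x1+1].max(2))
E
```

```text
[600.1 114.1 236.9] F [ 0.1 -0.5 -0.1] w 50.9 j [ 0.45  0.36 -0.02 -0.   -1.19  1.04] travel [ 0.0431 -0.4845  0.0476] rot [-0.0001 -0.0001  0.0012] yaw -4.57
flange z 83.9334599705997 277 grip z [109.02122047 110.84316666] face 79.856468980474
273 282 272 283
[[236 236 236 237 238 238 239 238 237 237 236 236]
 [236 237 238 238 238 221 228 229 238 238 237 236]
 [236 238 238 218 190 173 178 167 211 238 238 237]
 [237 240 227 161 148 154 153 135 155 234 240 237]
 [238 241 192 135 146 155 154 139 129 218 239 237]
 [237 241 177 132 139 154 155 143 139 225 239 237]
 [237 240 220 173 152 154 153 158 195 239 239 236]
 [236 238 237 221 201 191 194 218 234 240 237 236]
 [236 236 238 236 234 233 232 236 238 237 236 236]
 [236 236 237 237 237 238 238 237 237 236 236 236]]
```

Flange top reads 83.9 mm against 79.9 mm for the face, so it is flush. On to the screwdriver.

Emit:
servo_tool([
  {"travel": [0.0108, -0.1211, 0], "rot": [0, 0, 0.001], "hand": 0.6},
  {"travel": [0.0108, -0.1211, 0], "rot": [0, 0, 0], "hand": 0.6},
  {"travel": [0.0108, -0.1211, 0], "rot": [0, 0, 0], "hand": 0.6},
  {"travel": [0.0108, -0.1211, 0], "rot": [0, 0, 0], "hand": 0.6},
  {"travel": [0, 0, 0.02], "rot": [0, 0, 0], "hand": 0.6},
  {"travel": [0, 0, 0.02], "rot": [0, 0, 0], "hand": 0.6},
  {"travel": [0, 0, 0], "rot": [0, 0, 0], "hand": 0.6},
])

```text
clock: 9.73
position: [619.8, 227.9, 225.8]
ee_rot: [0.999, -0.046, -0.002, 0.001]
contact_force: [0.8, -0.5, -0.7]
gripper_width: 51.3
grasp_force: 0.0
```

```bash
python3 - <<'E'
from h import *
z=np.load('side3.npz');g=255-0;v=np.clip(225-z['im'].max(2).astype(float),0,70)[272:283,270:285]
yy,xx=np.mgrid[272:283,270:285];px=[(v*xx).sum()/v.sum(),(v*yy).sum()/v.sum()];print('hole side',px,onplane('side',px,80))
z=np.load('top0.npz');v=np.clip(200-z['im'].max(2).astype(float),0,70)[221:233,382:396]
yy,xx=np.mgrid[221:233,382:396];px=[(v*xx).sum()/v.sum(),(v*yy).sum()/v.sum()];print('hole top',px,onplane('top',px,80))
plan([620.5,234,137],-5)
im,D=get_image('side');save('s4.png',cv2.resize(im[60:200,230:400],None,fx=4,fy=4,interpolation=cv2.INTER_CUBIC))
E
```

```text
hole side [np.float64(277.34651507661886), np.float64(277.318339100346)] [[ 536.68358141 -124.9184789    80.        ]]
hole top [np.float64(388.46403301886795), np.float64(226.47051886792454)] [[ 537.27437787 -124.43657522   80.        ]]
[619.8 227.9 225.8] F [ 0.8 -0.5 -0.7] w 51.3 j [ 0.6   0.45  0.1  -0.   -1.22  0.88] travel [ 0.0017 -0.0254  0.3553] rot [ 0.0003  0.0005 -0.0007] yaw -5.26
```

View pics/s4.png

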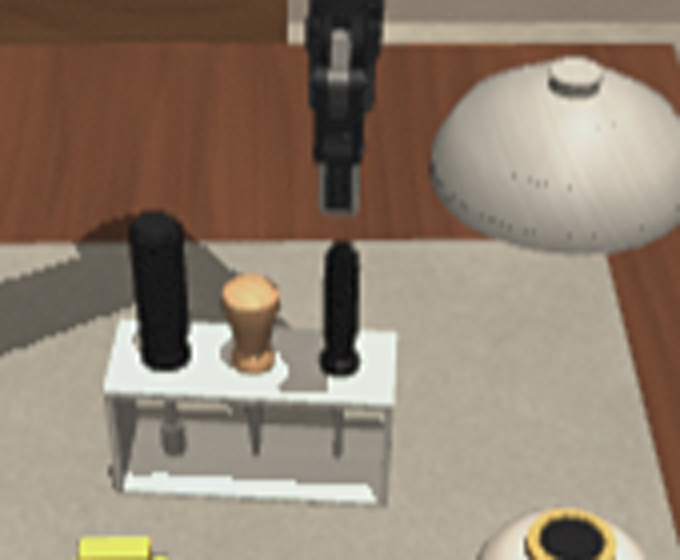

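The view shows the finger right above the thin handle (340,300), with the gripper clear of the reamer. I go down and grip.

Emit:
servo_tool([
  {"travel": [0.002, -0.012, 0.02], "rot": [0, 0, 0], "hand": 0.6},
  {"travel": [0, -0.01, 0.06], "rot": [0, 0, 0], "hand": 0.6},
  {"travel": [0, 0, 0.08], "rot": [0, 0, 0], "hand": 0.6},
  {"travel": [0, 0, 0.08], "rot": [0, 0, 0], "hand": 0.6},
  {"travel": [0, 0, 0.07], "rot": [0, 0, 0], "hand": 0.6},
  {"travel": [0, 0, 0.04], "rot": [0, 0, 0], "hand": 0.6},
  {"travel": [0, 0, 0], "rot": [0, 0, 0], "hand": 0.6},
  {"travel": [0, 0, 0], "rot": [0, 0, 0], "hand": 0.6},
])

```text
clock: 10.45
position: [621.9, 234.1, 140.6]
ee_rot: [0.999, -0.046, 0.0, 0.0]
contact_force: [-0.3, 0.1, 0.3]
gripper_width: 51.3
grasp_force: 0.0
```

```bash
python3 - <<'E'
from h import *
plan([620.5,233.5,137],-5)
E
```

```text
[621.9 234.1 140.6] F [-0.3  0.1  0.3] w 51.3 j [ 0.6   0.52 -0.01  0.   -1.04  0.88] travel [-0.0055  0.0029  0.0142] rot [ 0.0001 -0.     -0.0006] yaw -5.23
```

Emit:
servo_tool([
  {"travel": [-0.005, 0.002, 0.014], "rot": [0, 0, 0], "hand": 0.4},
  {"travel": [0, 0, 0], "rot": [0, 0, 0], "hand": 0.2},
  {"travel": [0, 0, 0], "rot": [0, 0, 0], "hand": 0},
  {"travel": [0, 0, 0], "rot": [0, 0, 0], "hand": 0},
  {"travel": [0, 0, 0], "rot": [0, 0, 0], "hand": 0},
  {"travel": [0, 0, 0], "rot": [0, 0, 0], "hand": 0},
])

```text
clock: 10.95
position: [620.8, 234.5, 137.9]
ee_rot: [0.999, -0.045, 0.001, -0.0]
contact_force: [-0.2, 0.5, 3.5]
gripper_width: 18.7
grasp_force: 58.5
```

Emit:
servo_tool([
  {"travel": [0, 0, -0.04], "rot": [0, 0, 0], "hand": 0},
  {"travel": [0, 0, -0.08], "rot": [0, 0, 0], "hand": 0},
  {"travel": [0, 0, -0.1], "rot": [0, 0, 0], "hand": 0},
  {"travel": [0, 0, -0.1], "rot": [0, 0, 0], "hand": 0},
  {"travel": [0, 0, -0.1], "rot": [0, 0, 0], "hand": 0},
  {"travel": [0, 0, -0.06], "rot": [0, 0, 0], "hand": 0},
  {"travel": [0, 0, -0.02], "rot": [0, 0, 0], "hand": 0},
  {"travel": [0, 0.05, 0], "rot": [0, 0, 0], "hand": 0},
  {"travel": [0, 0.1, 0], "rot": [0, 0, 0], "hand": 0},
])

```text
clock: 11.7
position: [616.2, 198.0, 260.3]
ee_rot: [0.999, -0.044, -0.001, -0.0]
contact_force: [0.4, -1.7, -1.0]
gripper_width: 18.8
grasp_force: 58.6
```

Emit:
servo_tool([
  {"travel": [-0.02, 0.13, 0], "rot": [0, 0, 0], "hand": 0},
  {"travel": [-0.02, 0.13, 0], "rot": [0, 0, 0], "hand": 0},
  {"travel": [-0.02, 0.13, 0], "rot": [0, 0, 0], "hand": 0},
  {"travel": [-0.02, 0.13, 0], "rot": [0, 0, 0], "hand": 0},
  {"travel": [-0.02, 0.13, 0], "rot": [0, 0, 0], "hand": 0},
  {"travel": [-0.02, 0.13, 0], "rot": [0, 0, 0], "hand": 0},
  {"travel": [-0.02, 0.13, 0], "rot": [0, 0, 0], "hand": 0},
  {"travel": [-0.02, 0.13, 0], "rot": [0, 0, 0], "hand": 0},
  {"travel": [-0.02, 0.13, 0], "rot": [0, 0, 0], "hand": 0},
  {"travel": [-0.02, 0.13, 0], "rot": [0, 0, 0], "hand": 0},
])

```text
clock: 12.53
position: [535.4, -124.1, 260.1]
ee_rot: [0.999, -0.046, -0.002, -0.0]
contact_force: [0.9, -0.1, -0.5]
gripper_width: 18.5
grasp_force: 58.6
```

Emit:
servo_tool([
  {"travel": [0, 0, 0], "rot": [0, 0, 0], "hand": 0},
  {"travel": [0, 0, 0], "rot": [0, 0, 0], "hand": 0},
])

```text
clock: 12.7
position: [535.7, -124.2, 260.2]
ee_rot: [0.999, -0.047, -0.002, -0.0]
contact_force: [-0.4, -0.3, -0.5]
gripper_width: 18.9
grasp_force: 58.7
```

```bash
python3 - <<'E'
from h import *
plan([536.9,-124.7,225],-5)
for n in('side','top'):
    im,D=get_image(n);np.savez(n+'5.npz',im=im,D=D)
    if n=='side':save('s5.png',cv2.resize(im[150:330,220:350],None,fx=3.3,fy=3.3,interpolation=cv2.INTER_CUBIC))
E
```

```text
[ 535.7 -124.2  260.2] F [-0.4 -0.3 -0.5] w 18.9 j [ 0.07  0.24 -0.13 -0.   -1.21  1.41] travel [0.0054 0.0017 0.1408] rot [-0.      0.0005 -0.0012] yaw -5.42
```

View pics/s5.png

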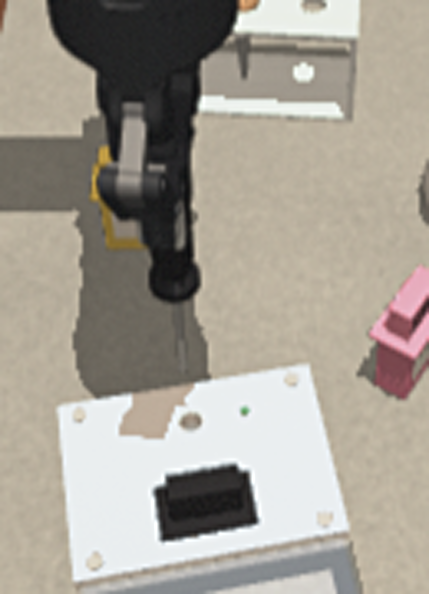

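The picture shows the cassette flush and the screwdriver upright in the grip, with its blade end at about (185,370) in the crop and the hole at (190,421).

```bash
python3 - <<'E'
from h import *
z=np.load('side5.npz');im=z['im'];W=cloud('side',z['D'])
m=(abs(W[...,0]-537)<25)&(abs(W[...,1]+125)<25)&(W[...,2]>95)&(W[...,2]<220)
for lo in range(120,220,10):
    k=m&(W[...,2]>=lo)&(W[...,2]<lo+10)
    if k.sum(): ys,xs=np.where(k);print(lo,k.sum(),np.median(W[k],0).round(1),'px',xs.mean().round(1),ys.min(),ys.max())
g=im[236:268,268:284].astype(int).sum(2)
for r in range(240,268,2): print(r,im[r,270:284].mean(1).astype(int))
for px,zz in (([276,262],132),([275,244],172)): print(onplane('side',px,zz))
E
```

```text
130 6 [ 535.6 -125.2  137.5] px 275.0 260 262
140 10 [ 536.2 -125.5  146.3] px 275.0 257 260
150 7 [ 536.8 -125.   153.8] px 275.0 254 256
160 11 [ 535.6 -125.3  165.1] px 274.1 250 254
170 10 [ 536.1 -125.1  175. ] px 273.8 247 250
180 9 [ 537.  -125.   184.6] px 274.0 244 247
190 7 [ 535.8 -125.4  195.2] px 273.1 241 243
210 62 [ 537.5 -133.7  217.4] px 272.9 229 241
240 [ 24  20  21  25  24  23  34  55 100 181 181 176 173 174]
242 [ 93  93  81  82  78  88 104 100 106 178 179 177 176 173]
244 [100 103  92  91  87  88 104 101 107 176 181 180 181 178]
246 [103 103  90  90  87  86 102 100  99 131 180 179 174 173]
248 [101 103  94  89  89  85 103 104  99 101 139 173 176 177]
250 [100 103 103  92  92  84 102 100  98  97 101 154 175 172]
252 [102 104 102  91  93  86  97 103 101  99  95 106 169 174]
254 [105 101 100  90 109 107  90 101 101 100  99  96 106 178]
256 [103 101 100  88 107 110  91 103 102 100 100  97 106 184]
258 [100 103 102  97 106 110  96 101 102 103 100  94 103 177]
260 [100 101 102 100 104 111 101  99  99 100 101  98 101 173]
262 [ 97  99  98  97  99 106  89  96 100 100 101  95 101 169]
264 [100 102 100 100  98  99  98  94  95  93  93  96  91 106]
266 [ 95  99 102 101 114 126 126 139 159 230 234 235 234 238]
[[ 537.10147509 -124.30303064  132.        ]]
[[ 537.33217098 -113.09038052  172.        ]]
```

Emit:
servo_tool([
  {"travel": [0.003, 0.005, 0.03], "rot": [0, 0, 0], "hand": 0},
  {"travel": [0, 0, 0.05], "rot": [0, 0, 0], "hand": 0},
  {"travel": [0, 0, 0.05], "rot": [0, 0, 0], "hand": 0},
  {"travel": [0, 0, 0.04], "rot": [0, 0, 0], "hand": 0},
  {"travel": [0, 0, 0.02], "rot": [0, 0, 0], "hand": 0},
  {"travel": [0, 0, 0], "rot": [0, 0, 0], "hand": 0},
  {"travel": [0, 0, 0], "rot": [0, 0, 0], "hand": 0},
])

```text
clock: 13.38
position: [538.5, -123.2, 214.2]
ee_rot: [0.999, -0.045, -0.0, 0.0]
contact_force: [-0.4, 0.7, 0.2]
gripper_width: 18.5
grasp_force: 58.7
```

```bash
python3 - <<'E'
from h import *
plan([536.9,-125.2,195],-5)
im,D=get_image('side');W=cloud('side',D)
m=(abs(W[...,0]-537)<12)&(abs(W[...,1]+125)<12)&(W[...,2]>88)&(W[...,2]<150)
print(m.sum(),np.median(W[m],0))
save('s6.png',cv2.resize(im[250:310,250:310],None,fx=8,fy=8,interpolation=cv2.INTER_CUBIC))
E
```

```text
[ 538.5 -123.2  214.2] F [-0.4  0.7  0.2] w 18.5 j [ 0.07  0.28 -0.2   0.   -1.1   1.41] travel [-0.0055  0.0084  0.0767] rot [ 0.0001  0.0001 -0.0004] yaw -5.16
51 [ 539.14640725 -124.4492646   120.38738598]
```

View pics/s6.png

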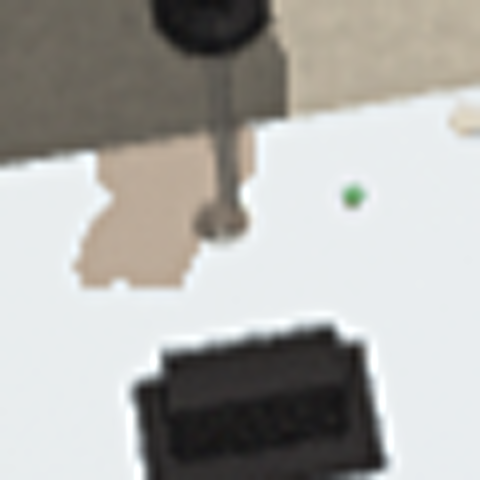

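The blade end is just above the face at crop (228,205), up and right of the hole's centre at (219,220). I correct by about 2.3 mm in each axis.

Emit:
servo_tool([
  {"travel": [-0.0083, 0.0104, 0], "rot": [0, 0, 0], "hand": 0},
  {"travel": [0, 0, 0], "rot": [0, 0, 0], "hand": 0},
  {"travel": [0, 0, 0], "rot": [0, 0, 0], "hand": 0},
  {"travel": [0, 0, 0], "rot": [0, 0, 0], "hand": 0},
])

```text
clock: 13.77
position: [536.0, -126.0, 214.7]
ee_rot: [0.999, -0.046, 0.0, -0.0]
contact_force: [-0.1, 0.5, -0.7]
gripper_width: 18.8
grasp_force: 58.7
```

Emit:
servo_tool([
  {"travel": [0, 0, 0.016], "rot": [0, 0, 0], "hand": 0},
  {"travel": [0, 0, 0.016], "rot": [0, 0, 0], "hand": 0},
  {"travel": [0, 0, 0.016], "rot": [0, 0, 0], "hand": 0},
  {"travel": [0, 0, 0.008], "rot": [0, 0, 0], "hand": 0},
  {"travel": [0, 0, 0], "rot": [0, 0, 0], "hand": 0},
  {"travel": [0, 0, 0], "rot": [0, 0, 0], "hand": 0},
])

```text
clock: 14.27
position: [535.9, -126.0, 200.0]
ee_rot: [0.999, -0.045, -0.0, 0.0]
contact_force: [0.1, -0.7, -0.6]
gripper_width: 18.5
grasp_force: 58.7
```

Emit:
servo_tool([
  {"travel": [0, 0, 0.01], "rot": [0, 0, 0], "hand": 0},
  {"travel": [0, 0, 0.01], "rot": [0, 0, 0], "hand": 0},
  {"travel": [0, 0, 0.004], "rot": [0, 0, 0], "hand": 0},
  {"travel": [0, 0, 0], "rot": [0, 0, 0], "hand": 0},
  {"travel": [0, 0, 0], "rot": [0, 0, 0], "hand": 0},
])

```text
clock: 14.68
position: [536.2, -125.9, 194.7]
ee_rot: [0.999, -0.045, 0.0, 0.0]
contact_force: [-0.7, 0.5, 1.5]
gripper_width: 18.6
grasp_force: 58.7
```

Emit:
servo_tool([
  {"travel": [0, 0, 0.006], "rot": [0, 0, 0], "hand": 0},
  {"travel": [0, 0, 0.006], "rot": [0, 0, 0], "hand": 0},
  {"travel": [0, 0, 0], "rot": [0, 0, 0], "hand": 0},
  {"travel": [0, 0, 0], "rot": [0, 0, 0], "hand": 0},
])

```text
clock: 15.02
position: [536.3, -125.9, 191.7]
ee_rot: [0.999, -0.045, 0.0, 0.0]
contact_force: [0.4, -0.1, 2.4]
gripper_width: 18.5
grasp_force: 58.7
```

Emit:
servo_tool([
  {"travel": [0, 0, 0.006], "rot": [0, 0, 0], "hand": 0},
  {"travel": [0, 0, 0.006], "rot": [0, 0, 0], "hand": 0},
  {"travel": [0, 0, 0], "rot": [0, 0, 0], "hand": 0},
  {"travel": [0, 0, 0], "rot": [0, 0, 0], "hand": 0},
])

```text
clock: 15.35
position: [536.9, -126.2, 190.7]
ee_rot: [0.999, -0.045, 0.002, 0.0]
contact_force: [-1.3, 1.6, 10.8]
gripper_width: 18.5
grasp_force: 59.9
```

Emit:
servo_tool([
  {"travel": [0, 0, 0.002], "rot": [0, 0, 0], "hand": 0},
  {"travel": [0, 0, 0], "rot": [0, 0, 0], "hand": 0},
  {"travel": [0, 0, 0], "rot": [0, 0, 0], "hand": 0},
  {"travel": [0, 0, 0], "rot": [0, 0, 0], "hand": 0},
  {"travel": [0, 0, 0], "rot": [0, 0, 0], "hand": 0},
  {"travel": [0, 0, 0], "rot": [0, 0, 0], "hand": 0},
])

```text
clock: 15.85
position: [537.1, -126.2, 190.6]
ee_rot: [0.999, -0.045, 0.002, 0.001]
contact_force: [-1.4, 2.1, 12.9]
gripper_width: 18.6
grasp_force: 59.9
```

```bash
python3 - <<'E'
from h import *
im,D=get_image('side');save('s7.png',cv2.resize(im[90:330,200:380],None,fx=2.5,fy=2.5,interpolation=cv2.INTER_CUBIC));plan([536,-126,190],-5)
E
```

```text
[ 537.1 -126.2  190.6] F [-1.2  1.4 13.5] w 18.6 j [ 0.06  0.29 -0.24  0.   -1.04  1.42] travel [-0.0043 -0.0005  0.0024] rot [ 0.0001 -0.0006 -0.0004] yaw -5.15
```

View pics/s7.png

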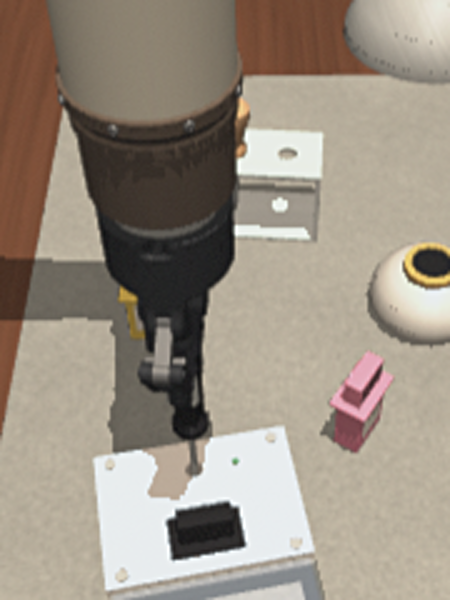

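The blade is in the hole at (193,470) with the screwdriver upright. The cassette is flush at (205,530), and the wrist force reads a steady 13 N against the stop.

```bash
python3 -c "
from bench import job_done
print(job_done())"
```

```text
the job is handed in; nothing more can be done
None
```

The job is handed in: the cassette is home with its flange flush on the face, and the gripped, upright screwdriver is holding the test button down against its stop at about 13 N.

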